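# Turn the spice carousel until the mortar is at the front

## Robot

A 6-joint arm with a two-finger parallel gripper is mounted at the origin on the work surface. World frame = base frame: x ahead of the robot, y to its left, z up, the work surface at z = 0. Lengths are in m, angles in degrees, forces in N, time in s.
With the tool pointing down it reaches from about 0.4 to 0.825 m from the base axis. Payload 7 kg.
Tool frame: the origin (TCP) lies on the centre line of the jaws, within the pads' length; the fingertips stand 14 mm ahead of it and the grasp point (between the pads) lies 5 mm behind it; z points along the fingers, x is the direction in which the jaws open and shut, and the axes are right-handed (so a half turn about z gives the same grasp; the last joint's range is limited). The gripper opens to 88 mm and grips with 3 to 60 N. Pads are 19 mm wide; open, the fingers measure 130 mm over their backs; the gripper's body (78 mm by 193 mm) begins 47 mm behind the grasp point.
Start: joints at [-50.472, 20.546, 0.682, 0, -70.136, -16.507], TCP at [0.264, -0.621, 0.241] pointing down, gripper open.
Joint ranges: [-176.03, 176.03], [-82.01, 121.73], [-58.28, 71.71], [-173.87, 95.51], [-174.79, -0.11], [-173.66, 173.66]. Speed limits (degrees/s): [136.94, 136.94, 172.46, 180, 180, 180].

## Interface

Orientations are given as [roll, pitch, yaw] about the fixed x, y, z axes, in that order (R = Rz(yaw) Ry(pitch) Rx(roll)).
In Python, from plant import * gives the robot as it stands.
- The arm moves only by the shell command python3 -m handwheel 'ROWS' [OPENING]. ROWS is JSON, a list of rows, each a list of 2 entries, a list of its own where there are three numbers: the shift along the tool's x, y, z each as a share of 0.2 m, from -1 to 1, then the turn, a rotation vector about the tool's x, y, z each as a share of 360 degrees, from -1 to 1. In form: [[[tx, ty, tz], [ax, ay, az]], ...]. A call has 1 to 5 rows; each row is the pose to reach, as a shift and turn from the pose commanded when the call began, along the tool's axes at that moment, turning the shorter way round; what a row does not reach only later rows make up. A row lasts 1/12 s, in which the tool goes at most 41.7 mm and 7.16 degrees, less where a joint would pass 70% of its speed; a pose out of reach is approached as far as the arm can. A call with a number of a shift or a turn outside -1 to 1 is refused whole. A call with a gripper value outside its range is refused whole. OPENING is the closure, from -1 (fully open) to 1 (shut), set as the call begins (- or left out, the last holds). The fingers move at their own pace and stop on an object; the grip force is fixed at half the most. Time passes only in rows, so rows that repeat a pose let the fingers close. It gives the time, the measured TCP pose, the force and the opening at its end, in the units of the state.
- get_obs(): the state, without advancing time (a new reading comes with each control period).
- snapshot(name): name is "scene" or "top" or "wrist"; returns a dict with "color" (420x560x3 uint8, red, green, blue), "z_map" (420x560 float32, m along the optical axis (not along the pixel's ray), 0 where there is no reading), "intrinsics" (3x3 intrinsics, pixels), "rvec" (rotation vector, rad) and "tvec" (3), from world to camera coordinates, as OpenCV has them. Camera axes: x right, y down, z forward; pixel columns grow to the right and rows downward; lengths in m; the calibration is good to about 2 mm. A picture is of the moment at which its call begins.
- close_job(): hands the job in, once; it reports no verdict.
The state is a dict: "clock": time; "joint_pos": joint angles; "qvel": joint speeds; "tau": joint torques, N m; "tool_pos": TCP position; "orientation": TCP orientation; "force": force on the tool from outside, world axes, zero at the start; "moment": the same for the moment, N m; "opening": finger opening in m.
Only numpy, scipy, OpenCV 4.12 (cv2) and the standard library are available. Lean on these libraries where they do the work, as an engineer would, in place of code of your own. Each camera call takes 0.05 s, during which the arm holds its last target. There are 200 camera calls.

## Task

Bring the small steel mortar to the front of the spice carousel: push the upright pegs on the tray's rim gently with the fingertips until the mortar stands squarely behind the fixed pointed tongue that sticks out from under the tray. Do not grip a peg, and do not touch, lift or tip anything that stands on the tray; it all has to ride round with it. Leave the tray at rest and the other things on the almirah where they are.

Things in the scene. Friction and masses are not known exactly. Their poses are not given: they have to be found in the camera images.
- carousel: fixed dark steel foot of the carousel, 170 mm across, 12 mm high, with a flat steel tongue 22 mm wide, 7 mm high, that sticks out under the tray and ends in a point 171 mm from the axis. Origin on the turning axis at the surface; the tongue points along its own -x (the front, roughly towards the robot, up to 0.5 rad either side of world -x); z is up.
- tray (a joint): turning angle of the round steel tray on the foot, rad, positive counter-clockwise from above; turns easily either way (a whole turn) and light friction stops it where the push ends (1 to 2 N at a peg). At value 0 one of the six pegs is exactly over the tongue; at value q the pegs have turned by q.
- tray_floor (a point): point on the turning axis at the tray's floor, 24 mm above the surface; its x axis turns with the tray and points away from one peg. The tray is 244 mm across, its low wall ends 34 mm above the surface. Six upright steel pegs, 12 mm thick with round 15 mm heads, stand on its rim 115 mm from the axis, 60 degrees apart, tops 100 mm above the surface.
- mortar: small open steel mortar, a flared cup 60 mm across its rim, 38 mm at its foot and 58 mm high, standing loose on the tray about 60 mm from the axis. Origin at the centre of its underside. It is the only open vessel on the tray.
- jar_a: closed amber jar, 52 mm across, 60 mm high, loose on the tray about 60 mm from the axis; origin at the centre of its underside
- jar_b: a second, equal amber jar on the tray; origin at the centre of its underside
- tin: closed round steel tin, 53 mm across, 52 mm high, loose on the tray about 60 mm from the axis; origin at the centre of its underside
- pot_lid: copper-bottomed steel pot lid, 180 mm across, 44 mm high with its knob, lying to the right of the carousel (-y), to be left alone; origin at the centre of its underside
- pestle: steel pestle 140 mm long, 30 mm thick at most, lying to the right and nearer the robot, to be left alone; origin under its middle, x along it
- spatula: wooden spatula 260 mm long lying to the left of the carousel (+y), to be left alone; x along it
- tumbler: open steel tumbler 72 mm across, 100 mm high, standing to the left nearer the robot, to be left alone; origin at the centre of its underside
There are look-alikes about, which are no part of the job. Leave any blue or pink look-alike of the jar_b alone. Leave any blue look-alike of the mortar alone.

How it is judged (in metres and radians):
On the way:
1. the fingers push the tray (contact force between the fingers and tray above 0.3 N), for 0.04 s.
At the end, for the whole second after the job is handed in: The mortar stands on the tray at the front, its centre within 12 mm of the tongue's centre line and over 35 mm out from the axis; tray at rest; mortar, jars and tin upright on the tray; lid, pestle, spatula and tumbler within 20 mm of where they were (x of mortar in the frame of carousel below -0.035 m and y of mortar in the frame of carousel between -0.012 and 0.012 m and velocity of joint tray between -0.03 and 0.03 rad/s and angle between each of mortar, jar_a, jar_b, tin's own z axis and vertical below 0.15 rad and linear speed of each of mortar, jar_a, jar_b, tin below 0.02 m/s and horizontal distance between each of mortar, jar_a, jar_b, tin and carousel below 0.095 m and height (world z) of mortar between 0.018 and 0.032 m and height (world z) of jar_a between 0.018 and 0.032 m and height (world z) of jar_b between 0.018 and 0.032 m and height (world z) of tin between 0.018 and 0.032 m and distance of each of pot_lid, pestle, spatula, tumbler from where it was at the start of the episode below 0.02 m); the robot touches nothing.
It fails at once if the robot touches a thing that stands on the tray (contact force between any of the fingers, the arm and mortar above 0.5 N or contact force between any of the fingers, the arm and jar_a above 0.5 N or contact force between any of the fingers, the arm and jar_b above 0.5 N or contact force between any of the fingers, the arm and tin above 0.5 N).
It fails at once if a thing on the tray is lifted, tipped or knocked off (height (world z) of any of mortar, jar_a, jar_b, tin above 0.04 m or height (world z) of any of mortar, jar_a, jar_b, tin below 0.012 m or angle between any of mortar, jar_a, jar_b, tin's own z axis and vertical above 0.5 rad).
It fails at once if the tray is gripped or shoved hard (more than 30 N) (contact force between the fingers and tray above 30 N).
It fails at once if the lid, pestle, spatula or tumbler is disturbed by more than 20 mm (distance of any of pot_lid, pestle, spatula, tumbler from where it was at the start of the episode above 0.02 m).
It also fails if it takes over 48 s, if anything falls off the work surface, if the arm or the gripper's body presses on something with over 40 N, if the wrist force passes 120 N, or if a joint passes its speed limit or range.

## Working session

There is one attempt and no reset: what is moved stays moved. The work goes in short steps, Python scripts to look and compute and a shell command to move; the robot and the scene stay as the last step left them, time stands still between calls to the robot, and variables do not carry over. Pictures are saved under pics/ and viewed, about 8 in all and at most 12, crops included, and the job is handed in when it is done.

```bash
mkdir -p pics; ls; cat > h.py <<'E'
from plant import *
import numpy as np, cv2
def snap(n,f=None):
    s=snapshot(n)
    if f: cv2.imwrite(f,s["color"][:,:,::-1])
    np.savez('last_%s.npz'%n,**s); return s
def load(n): return dict(np.load('last_%s.npz'%n))
def world(s,u,v,z=None):
    K=np.array(s["intrinsics"]);R=cv2.Rodrigues(np.array(s["rvec"],float))[0];t=np.array(s["tvec"],float).ravel()
    r=np.linalg.inv(K)@[u,v,1.]
    c=-R.T@t; d=R.T@r
    if z is None: return c+d*s["z_map"][int(round(v)),int(round(u))]
    return c+d*(z-c[2])/d[2]
def proj(s,p):
    return cv2.projectPoints(np.array(p,float).reshape(-1,3),np.array(s["rvec"],float),np.array(s["tvec"],float),np.array(s["intrinsics"],float),None)[0].reshape(-1,2)
E
python3 - <<'E'
from h import *
print(get_obs())
a=snap("scene");b=snap("top")
cv2.imwrite("pics/a.png",b["color"][:,:,::-1]);cv2.imwrite("pics/b.png",a["color"][:,:,::-1])
for s in(a,b):print(-cv2.Rodrigues(s["rvec"])[0].T@s["tvec"].ravel(), s["intrinsics"][0])
E
```

```text
pics
{'clock': 0.0, 'joint_pos': array([-5.04709228e+01,  2.05914919e+01,  6.33669159e-01, -1.93447473e-02,
       -7.01361971e+01, -1.65084344e+01]), 'qvel': array([-0.00978203, -0.00965299,  0.03179748,  0.06057939,  0.08641801,
       -0.07370216]), 'tau': array([-8.76370486e-04, -5.82722104e+01,  2.93055940e+01,  6.99725971e+00,
        6.77786578e-03, -1.56229330e-04]), 'tool_pos': array([ 0.26377309, -0.6208198 ,  0.23962368]), 'orientation': array([-1.79990717e+02, -9.53119407e-02,  1.13014047e+02]), 'force': array([-0.62700561,  0.0723306 ,  0.11887777]), 'moment': array([-0.02532336,  0.00024395,  0.01679442]), 'opening': 0.08738924546976513}
[1.34309363 0.56108875 0.76409872] [478.60189287   0.         284.55685684]
[ 0.40212277 -0.02089631  1.05330808] [400.59485106   0.         277.71903893]
```

View pics/a.png

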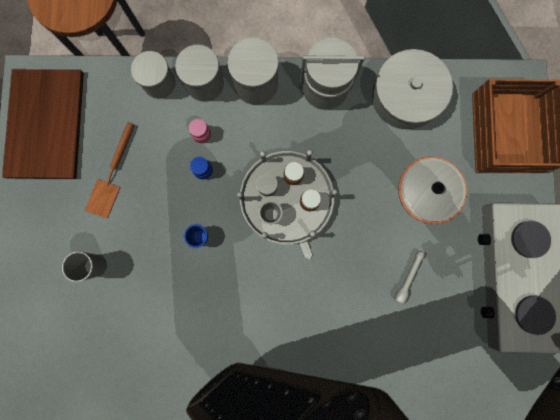

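View pics/b.png

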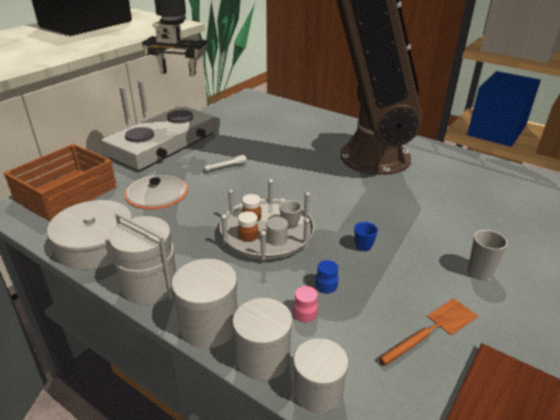

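The top view shows the carousel near (288,197), with its tongue tip near (307,255). There are two open cups that could be the mortar: the steel one on the tray at (270,212) and the blue one off the tray at (196,236). The round item at (268,186) should be the closed tin. I'll check with a close crop.

```bash
python3 - <<'E'
from h import *
s=load("top")
c=s["color"][140:270,220:360,::-1]
cv2.imwrite("pics/c.png",cv2.resize(c,None,fx=5,fy=5,interpolation=cv2.INTER_CUBIC)[:600])
s2=load("scene")
E
```

```text
(no output)
```

View pics/c.png

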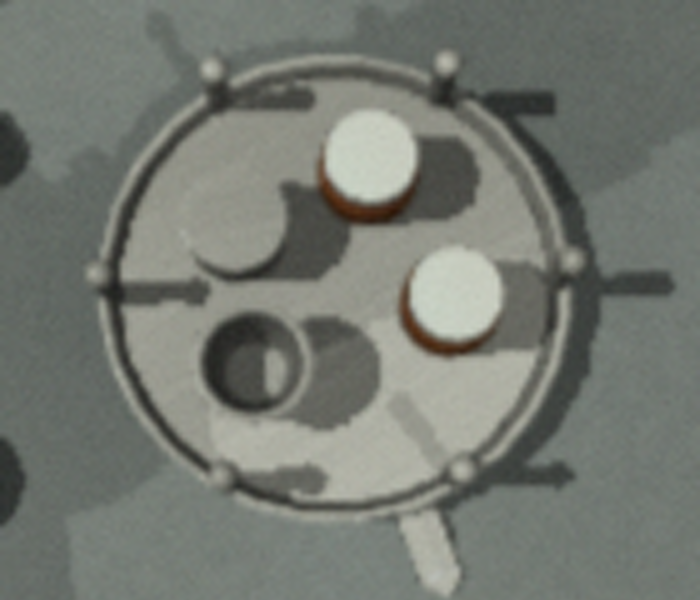

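The close crop shows an open steel cup at crop (253,362), so that is the mortar. The tin is closed at (238,225), the jars are at (370,150) and (455,290), and the tongue tip is at (442,592). The six peg heads are clear too. Next I'll measure.

```bash
cat > m.py <<'E'
from h import *
from scipy.optimize import least_squares
s=load("top")
f=lambda p,z:world(s,220+(p[0]-2)/5,140+(p[1]-2)/5,z)
P=[f(p,.095) for p in [(212,70),(447,63),(571,260),(463,468),(222,476),(99,272)]]
P=np.array(P)[:,:2]; c=P.mean(0); d=P-c
print("c",c,"r",np.hypot(*d.T),"ang",np.degrees(np.arctan2(d[:,1],d[:,0])));print(P)
T=f((445,594),.007)[:2]-c;print("tip",T,np.hypot(*T),np.degrees(np.arctan2(T[1],T[0])))
T2=f((405,520),.007)[:2];T3=f((437,514),.007)[:2];m=(T2+T3)/2-c;print("tongue base",m,np.degrees(np.arctan2(m[1],m[0])))
for n,p,z in [("mortar",(253,362),.082),("tin",(238,222),.076),("jar",(370,152),.084),("jar",(455,293),.084)]:
    w=f(p,z)[:2]-c;print(n,w+c,np.hypot(*w),np.degrees(np.arctan2(w[1],w[0])))
E
python3 m.py
```

```text
c [ 0.55357984 -0.03618625] r [0.11446296 0.11461015 0.11390249 0.11479791 0.11501309 0.1145149 ] ang [  32.41068434  -27.86060784  -87.73974948 -147.4129362   152.33454994
   91.93192884]
[[ 0.65021268  0.0251641 ]
 [ 0.6549052  -0.0897461 ]
 [ 0.55807199 -0.15000012]
 [ 0.4568541  -0.09801417]
 [ 0.45171577  0.01721526]
 [ 0.5497193   0.07826356]]
tip [-0.15717501 -0.05972434] 0.16813976323050886 -159.1938980450425
tongue base [-0.11747755 -0.0471004 ] -158.1526197115926
mortar [0.50815724 0.00346192] 0.06029253897102713 138.88316604282025
tin [0.57839668 0.01198778] 0.0541905152584469 62.74475013253455
jar [ 0.61259232 -0.0527774 ] 0.06130040137222947 -15.703141010844481
jar [ 0.54293849 -0.09480113] 0.059573000586392325 -100.289794437569
```

```bash
cat > plan.py <<'E'
import sys
from h import *
from scipy.spatial.transform import Rotation as Ro
C=np.array([.5536,-.0362])
def pose(th,back,z,rad=.117):
    t=np.radians(th);u=np.array([np.cos(t),np.sin(t)]);v=np.array([-u[1],u[0]])
    return np.r_[C+rad*u-back*v,z], th+90-180+360   # yaw: tool x trails opposite the push
def rows(goals):
    o=get_obs();R=Ro.from_euler('xyz',o["orientation"],degrees=True)
    for p,y in goals:
        G=Ro.from_euler('xyz',[180,0,y],degrees=True)
        print(np.round(p,4),"row",np.round(R.inv().apply(p-o["tool_pos"])/.2,3).tolist(),np.round((R.inv()*G).as_rotvec()/(2*np.pi),4).tolist())
if __name__=="__main__":
    # args: back z theta...
    rows([pose(float(t),float(sys.argv[1]),float(sys.argv[2])) for t in sys.argv[3:]])
E
python3 plan.py .045 .24 212.6; python3 plan.py .045 .076 212.6
```

```text
[ 0.4308 -0.0613  0.24  ] row [2.249, 1.862, 0.002] [0.0, -0.0002, -0.0266]
[ 0.4308 -0.0613  0.076 ] row [2.247, 1.862, 0.822] [0.0, -0.0002, -0.0266]
```

```bash
python3 -m handwheel '[[[0.75,0.62,0],[0,0,0]],[[0.75,0.62,0],[0,0,0]],[[0.75,0.62,0],[0,0,0]],[[0.75,0.62,0],[0,0,0]],[[0.75,0.62,0],[0,0,0]]]' 1; python3 -m handwheel '[[[0.75,0.62,0],[0,0,0]],[[0.75,0.62,0],[0,0,0]],[[0.75,0.62,0],[0,0,0]],[[0.75,0.62,0],[0,0,0]],[[0.75,0.62,0],[0,0,0]]]'; python3 plan.py .045 .24 212.6
```

```text
clock: 0.52
tool_pos: [0.3194, -0.4318, 0.2402]
orientation: [180.0, -0.0, 113.0]
force: [0.5, 0.4, 1.3]
opening: 0.0598
clock: 0.93
tool_pos: [0.3748, -0.2455, 0.2406]
orientation: [180.0, -0.0, 113.1]
force: [0.5, 0.2, -0.2]
opening: 0.0263
[ 0.4308 -0.0613  0.24  ] row [0.738, 0.618, 0.003] [0.0001, -0.0, -0.0265]
```

```bash
python3 -m handwheel '[[[0.74,0.62,0],[0,0,-0.0265]],[[0.74,0.62,0],[0,0,-0.0265]],[[0.74,0.62,0],[0,0,-0.0265]],[[0.74,0.62,0],[0,0,-0.0265]],[[0.74,0.62,0],[0,0,-0.0265]]]'; python3 -m handwheel '[[[0,0,0.15],[0,0,0]],[[0,0,0.3],[0,0,0]],[[0,0,0.4],[0,0,0]],[[0,0,0.4],[0,0,0]],[[0,0,0.4],[0,0,0]]]'; python3 plan.py .045 .076 212.6
python3 - <<'E'
from h import *
s=snap("top");t=snap("scene");w=snap("wrist")
A=cv2.resize(s["color"][140:270,220:360],(400,371));B=cv2.resize(t["color"][150:290,180:340],(400,350))
B=cv2.copyMakeBorder(B,0,21,0,0,cv2.BORDER_CONSTANT)
cv2.imwrite("pics/d.png",np.hstack([A,B])[:,:,::-1])
E
```

```text
clock: 1.35
tool_pos: [0.4315, -0.0605, 0.2407]
orientation: [179.9, -0.0, 122.6]
force: [0.2, -0.2, 0.8]
opening: 0.0004
clock: 1.77
tool_pos: [0.4306, -0.0637, 0.1602]
orientation: [-179.9, -0.0, 122.6]
force: [1.3, -1.4, 0.6]
opening: 0.0007
[ 0.4308 -0.0613  0.076 ] row [0.009, 0.008, 0.421] [-0.0004, -0.0001, -0.0001]
```

View pics/d.png

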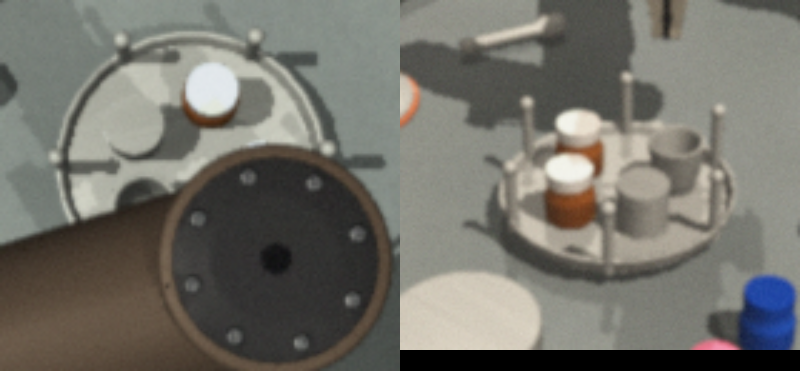

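The picture shows the arm over the front of the tray. The closed fingertips, near (665,30) in the right half, are behind the front peg at (626,80) and clear of the mortar at (677,160). I'll descend now.

```bash
python3 -m handwheel '[[[0,0,0.12],[0,0,0]],[[0,0,0.25],[0,0,0]],[[0,0,0.36],[0,0,0]],[[0,0,0.42],[0,0,0]],[[0,0,0.42],[0,0,0]]]'; python3 plan.py .028 .076 212.6 214 216 218 220 
python3 - <<'E'
from h import *
t=snap("scene"); cv2.imwrite("pics/e.png",cv2.resize(t["color"][130:280,180:380],(800,600))[:,:,::-1])
E
```

```text
clock: 2.33
tool_pos: [0.4304, -0.0638, 0.0755]
orientation: [-179.9, -0.0, 122.5]
force: [-0.2, -0.4, 0.5]
opening: 0.0004
[ 0.4399 -0.0756  0.076 ] row [-0.076, 0.008, -0.003] [-0.0003, -0.0001, -0.0002]
[ 0.4409 -0.0784  0.076 ] row [-0.09, 0.005, -0.003] [-0.0003, -0.0001, -0.0041]
[ 0.4425 -0.0823  0.076 ] row [-0.111, 0.001, -0.003] [-0.0003, -0.0001, -0.0097]
[ 0.4442 -0.0862  0.076 ] row [-0.131, -0.002, -0.003] [-0.0003, -0.0001, -0.0152]
[ 0.446 -0.09   0.076] row [-0.152, -0.005, -0.003] [-0.0003, -0.0001, -0.0208]
```

View pics/e.png

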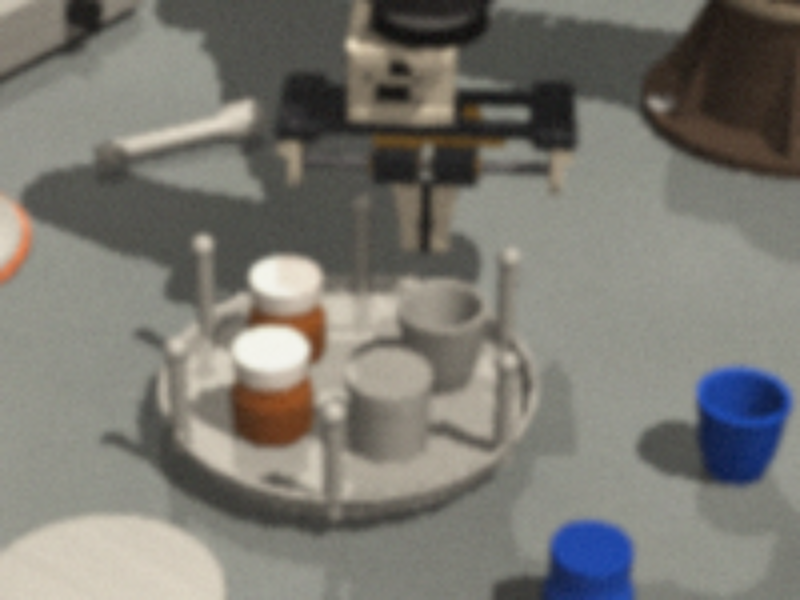

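The fingertips at (425,245) are clear of the front peg at (362,270) on its correct side, and well away from the mortar at (443,330). I'll start the slow push along the arc.

```bash
python3 -m handwheel '[[[-0.02,0.002,0],[0,0,0]],[[-0.04,0.004,0],[0,0,0]],[[-0.06,0.006,0],[0,0,0]],[[-0.075,0.007,0],[0,0,-0.001]],[[-0.09,0.005,0],[0,0,-0.004]]]'; python3 plan.py .028 .076 216 218 220 222 224; python3 -c "
from h import *
t=snap('scene')"
```

```text
clock: 2.8
tool_pos: [0.4424, -0.0783, 0.0772]
orientation: [179.9, 0.0, 124.0]
force: [-0.4, 2.0, 1.4]
opening: 0.0002
[ 0.4425 -0.0823  0.076 ] row [-0.017, -0.011, 0.006] [0.0002, 0.0001, -0.0055]
[ 0.4442 -0.0862  0.076 ] row [-0.037, -0.015, 0.006] [0.0002, 0.0001, -0.0111]
[ 0.446 -0.09   0.076] row [-0.058, -0.018, 0.006] [0.0002, 0.0001, -0.0166]
[ 0.4479 -0.0937  0.076 ] row [-0.079, -0.02, 0.006] [0.0002, 0.0001, -0.0222]
[ 0.45   -0.0973  0.076 ] row [-0.1, -0.022, 0.006] [0.0002, 0.0001, -0.0278]
```

```bash
python3 -m handwheel '[[[-0.02,-0.008,0.003],[0,0,-0.0055]],[[-0.04,-0.012,0.004],[0,0,-0.011]],[[-0.06,-0.016,0.005],[0,0,-0.0165]],[[-0.08,-0.019,0.005],[0,0,-0.022]],[[-0.1,-0.022,0.005],[0,0,-0.028]]]'; python3 plan.py .028 .076 226 228 230 232 234; python3 -c "
from h import *
t=snap('scene');cv2.imwrite('pics/f.png',cv2.resize(t['color'][130:280,180:380],(600,450))[:,:,::-1])"
```

```text
clock: 3.27
tool_pos: [0.4496, -0.0973, 0.076]
orientation: [180.0, 0.0, 134.2]
force: [-1.6, 0.8, 0.4]
opening: 0.0007
[ 0.4522 -0.1009  0.076 ] row [-0.022, -0.004, -0.0] [0.0001, 0.0001, -0.0051]
[ 0.4545 -0.1044  0.076 ] row [-0.043, -0.007, -0.0] [0.0001, 0.0001, -0.0107]
[ 0.4569 -0.1078  0.076 ] row [-0.063, -0.011, -0.0] [0.0001, 0.0001, -0.0162]
[ 0.4595 -0.1112  0.076 ] row [-0.084, -0.013, -0.0] [0.0001, 0.0001, -0.0218]
[ 0.4622 -0.1144  0.076 ] row [-0.105, -0.015, -0.0] [0.0001, 0.0001, -0.0273]
```

View pics/f.png

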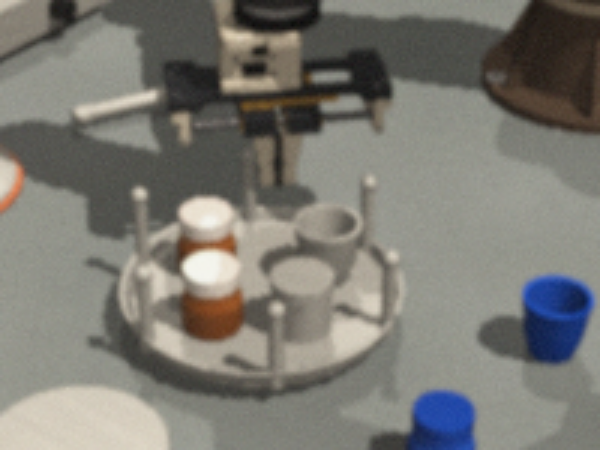

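The tray is turning: the pushed peg went from x = 271 (at this scale) to 250, and everything on the tray is upright and riding with it. I'll continue in the same steps.

```bash
python3 -m handwheel '[[[-0.021,-0.004,0],[0,0,-0.005]],[[-0.042,-0.007,0],[0,0,-0.0105]],[[-0.063,-0.011,0],[0,0,-0.016]],[[-0.084,-0.013,0],[0,0,-0.022]],[[-0.105,-0.015,0],[0,0,-0.0275]]]'; python3 plan.py .028 .076 236 238 240 242 244
```

```text
clock: 3.73
tool_pos: [0.4615, -0.1145, 0.0758]
orientation: [-180.0, -0.0, 144.0]
force: [-1.2, -0.6, 1.1]
opening: 0.0004
[ 0.465  -0.1175  0.076 ] row [-0.023, -0.002, -0.001] [-0.0, -0.0, -0.0055]
[ 0.4679 -0.1206  0.076 ] row [-0.044, -0.006, -0.001] [-0.0, -0.0, -0.0111]
[ 0.4709 -0.1235  0.076 ] row [-0.064, -0.009, -0.001] [-0.0, -0.0, -0.0166]
[ 0.4739 -0.1264  0.076 ] row [-0.085, -0.011, -0.001] [-0.0, -0.0, -0.0222]
[ 0.4771 -0.1291  0.076 ] row [-0.106, -0.013, -0.001] [-0.0, -0.0, -0.0277]
```

```bash
python3 -m handwheel '[[[-0.021,-0.003,0],[0,0,-0.0055]],[[-0.043,-0.006,0],[0,0,-0.011]],[[-0.064,-0.009,0],[0,0,-0.0165]],[[-0.085,-0.011,0],[0,0,-0.022]],[[-0.106,-0.013,0],[0,0,-0.0277]]]'; python3 plan.py .028 .076 246 248 250 252 254
```

```text
clock: 4.15
tool_pos: [0.4768, -0.1292, 0.0756]
orientation: [-180.0, -0.0, 154.0]
force: [-1.6, 0.4, 0.2]
opening: 0.0003
[ 0.4804 -0.1317  0.076 ] row [-0.022, -0.003, -0.002] [-0.0001, -0.0001, -0.0057]
[ 0.4838 -0.1342  0.076 ] row [-0.042, -0.007, -0.002] [-0.0001, -0.0001, -0.0112]
[ 0.4873 -0.1366  0.076 ] row [-0.063, -0.01, -0.002] [-0.0001, -0.0001, -0.0168]
[ 0.4908 -0.1388  0.076 ] row [-0.084, -0.013, -0.002] [-0.0001, -0.0001, -0.0223]
[ 0.4944 -0.1409  0.076 ] row [-0.105, -0.014, -0.002] [-0.0001, -0.0001, -0.0279]
```

```bash
python3 -m handwheel '[[[-0.021,-0.003,0],[0,0,-0.0055]],[[-0.042,-0.007,0],[0,0,-0.011]],[[-0.063,-0.01,0],[0,0,-0.0165]],[[-0.084,-0.013,0],[0,0,-0.022]],[[-0.105,-0.014,0],[0,0,-0.028]]]'; python3 plan.py .028 .076 256 258 260 262 264
```

```text
clock: 4.57
tool_pos: [0.4945, -0.1409, 0.0756]
orientation: [-180.0, -0.1, 164.0]
force: [-1.2, -0.7, -0.1]
opening: 0.0004
[ 0.4981 -0.143   0.076 ] row [-0.02, -0.005, -0.002] [-0.0, -0.0001, -0.0054]
[ 0.5019 -0.1448  0.076 ] row [-0.041, -0.009, -0.002] [-0.0, -0.0001, -0.011]
[ 0.5057 -0.1466  0.076 ] row [-0.062, -0.012, -0.002] [-0.0, -0.0001, -0.0166]
[ 0.5096 -0.1482  0.076 ] row [-0.083, -0.014, -0.002] [-0.0, -0.0001, -0.0221]
[ 0.5135 -0.1496  0.076 ] row [-0.104, -0.016, -0.002] [-0.0, -0.0002, -0.0277]
```

```bash
python3 -m handwheel '[[[-0.021,-0.004,0],[0,0,-0.0055]],[[-0.042,-0.008,0],[0,0,-0.011]],[[-0.063,-0.012,0],[0,0,-0.0165]],[[-0.084,-0.014,0],[0,0,-0.022]],[[-0.104,-0.016,0],[0,0,-0.028]]]'; python3 plan.py .028 .076 266 268 270 272 274;  python3 -c "
from h import *
t=snap('scene');s=snap('top')
A=cv2.resize(s['color'][140:270,220:360],(400,371));B=cv2.resize(t['color'][150:290,180:340],(400,371))
cv2.imwrite('pics/g.png',np.hstack([A,B])[:,:,::-1])"
```

```text
clock: 4.98
tool_pos: [0.5137, -0.1496, 0.0756]
orientation: [-180.0, -0.0, 174.1]
force: [-1.4, 0.2, 0.9]
opening: 0.0004
[ 0.5175 -0.151   0.076 ] row [-0.019, -0.005, -0.002] [-0.0, -0.0001, -0.0052]
[ 0.5215 -0.1522  0.076 ] row [-0.04, -0.009, -0.002] [-0.0, -0.0001, -0.0108]
[ 0.5256 -0.1532  0.076 ] row [-0.061, -0.012, -0.002] [-0.0, -0.0001, -0.0163]
[ 0.5297 -0.1541  0.076 ] row [-0.082, -0.014, -0.002] [-0.0, -0.0001, -0.0219]
[ 0.5338 -0.1549  0.076 ] row [-0.103, -0.016, -0.002] [-0.0, -0.0001, -0.0274]
```

View pics/g.png

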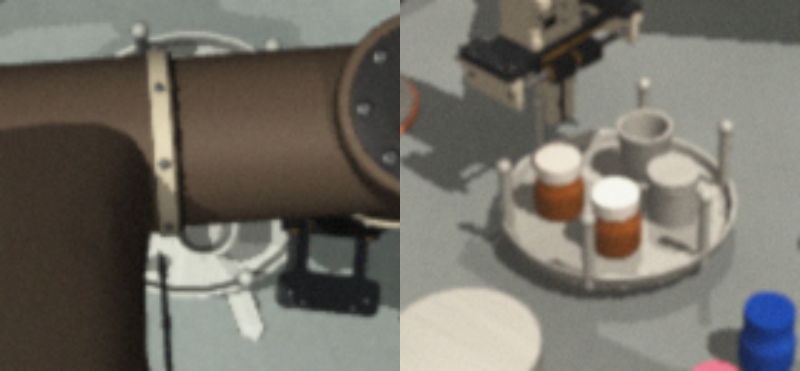

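The right half shows the mortar rim centred near (644,128), and the left half shows it near (208,228), just left of the tongue line at (245,330). I'll measure what's left to turn.

```bash
cat > ang.py <<'E'
from h import *
import sys
def ang(s,u,v,z):
    w=world(s,u,v,z)[:2]-[.5536,-.0362];return w,np.hypot(*w),np.degrees(np.arctan2(w[1],w[0]))%360
E
python3 - <<'E'
from ang import *
t=load("scene");s=load("top")
print(ang(t,180+244/2.5,150+128/2.65,.082))
print(ang(s,220+208/2.857,140+228/2.857,.082))
print("pegs",ang(t,180+(643-400)/2.5,150+86/2.65,.095),ang(t,180+(726-400)/2.5,150+128/2.65,.095),ang(s,220+247/2.857,140+272/2.857,.095))
E
```

```text
(array([-0.05380189, -0.00374053]), np.float64(0.05393176568982755), np.float64(183.97703754606692))
(array([-0.06393436, -0.01560828]), np.float64(0.06581201333570472), np.float64(193.71925525519723))
pegs (array([-0.09962429, -0.0380817 ]), np.float64(0.1066546550852219), np.float64(200.91951275968802)) (array([-0.08709322,  0.07503357]), np.float64(0.1149576676383171), np.float64(139.25405609525566)) (array([-0.10169523, -0.04809668]), np.float64(0.11249537988408821), np.float64(205.31177207622892))
```

```bash
python3 -m handwheel '[[[-0.02,-0.004,0],[0,0,-0.0055]],[[-0.041,-0.008,0],[0,0,-0.011]],[[-0.062,-0.012,0],[0,0,-0.0165]],[[-0.082,-0.014,0],[0,0,-0.022]],[[-0.095,-0.016,0],[0,0,-0.0255]]]'; python3 -c "
from h import *
o=get_obs();print(o['tool_pos'],o['orientation'],o['force'])"
```

```text
clock: 5.5
tool_pos: [0.5325, -0.1545, 0.0756]
orientation: [180.0, -0.0, -176.7]
force: [-0.7, 0.8, -0.4]
opening: 0.0004
[ 0.53247407 -0.15451105  0.07559486] [ 1.79996039e+02 -1.93610995e-02 -1.76718665e+02] [-0.71067355  0.84986345 -0.37706241]
```

```bash
python3 -m handwheel '[[[0.02,0,0],[0,0,0]],[[0.06,-0.02,0],[0,0,0]],[[0.1,-0.1,0],[0,0,0]],[[0.1,-0.2,-0.05],[0,0,0]],[[0.1,-0.3,-0.15],[0,0,0]]]'; python3 -m handwheel '[[[0,-0.1,-0.2],[0,0,0]],[[0,-0.3,-0.4],[0,0,0]],[[0,-0.5,-0.6],[0,0,0]],[[0,-0.7,-0.7],[0,0,0]],[[0,-0.9,-0.7],[0,0,0]]]';python3 -m handwheel '[[[0,-0.2,0],[0,0,0]],[[0,-0.4,0],[0,0,0]],[[0,-0.6,0],[0,0,0]],[[0,-0.7,0],[0,0,0]],[[0,-0.7,0],[0,0,0]]]'
python3 -c "
from h import *
t=snap('scene');s=snap('top')
cv2.imwrite('pics/i.png',cv2.resize(s['color'][140:260,220:360],(700,600),interpolation=cv2.INTER_CUBIC)[:,:,::-1])"
```

```text
clock: 5.92
tool_pos: [0.5131, -0.2157, 0.104]
orientation: [179.9, -0.3, -176.8]
force: [1.4, 0.4, -0.7]
opening: 0.0005
clock: 6.33
tool_pos: [0.5249, -0.3681, 0.2421]
orientation: [-179.9, 0.3, -176.7]
force: [1.2, 1.1, 0.6]
opening: 0.0009
clock: 6.75
tool_pos: [0.5309, -0.5103, 0.2355]
orientation: [180.0, -0.1, -177.0]
force: [-0.4, 0.4, -0.8]
opening: 0.0007
```

View pics/i.png

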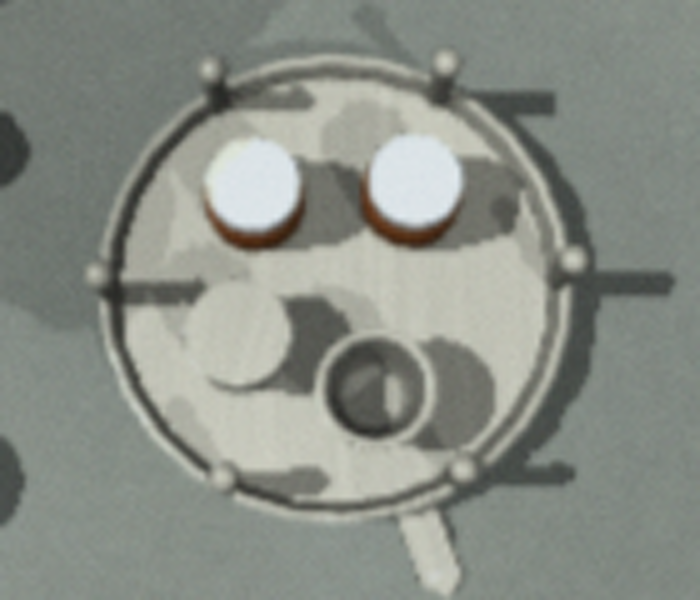

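The top view shows the mortar rim centred at (376,387), with the pegs turned by almost exactly 60° and all four items upright. I'll check its offset from the tongue line.

```bash
python3 - <<'E'
from ang import *
s=load("top");f=lambda x,y,z:ang(s,220+(x-2)/5,140+(y-2)/5,z)
w=f(376,387,.082);print(w)
for p in [(212,71),(447,62),(573,260),(463,469),(224,477),(98,273)]: print(f(*p,.095)[1:])
for a in (200,201,202):
  a=np.radians(a);d=np.array([np.cos(a),np.sin(a)]);print(d@w[0], d[0]*w[0][1]-d[1]*w[0][0])
# tongue in z-map: pixels near table beyond the tray
pts=[f(*p,.007)[0] for p in [(402,522),(435,516),(425,590),(460,574),(445,596)]];print(np.round(pts,4))
g=cv2.resize(s["color"][235:262,294:316],None,fx=26,fy=22,interpolation=cv2.INTER_CUBIC)
cv2.imwrite("pics/j.png",g[:,:,::-1])
E
```

```text
(array([-0.05702534, -0.02041725]), np.float64(0.06057023851264687), np.float64(199.69930800617578))
(np.float64(0.11402720603262093), np.float64(32.553250158005966))
(np.float64(0.11502773065188314), np.float64(332.257901494194))
(np.float64(0.11485425427968328), np.float64(272.2366839681357))
(np.float64(0.11521148140905314), np.float64(212.4482207032177))
(np.float64(0.11500845691707894), np.float64(152.86667636262536))
(np.float64(0.11502008877779481), np.float64(92.1799185929779))
0.060569404396062516 -0.00031787510939581057
0.060554631696793024 -0.0013749085586612746
0.06052141347010281 -0.002431523197460702
[[-0.1202 -0.0372]
 [-0.1169 -0.0544]
 [-0.1553 -0.0493]
 [-0.1468 -0.0675]
 [-0.1582 -0.0597]]
```

View pics/j.png

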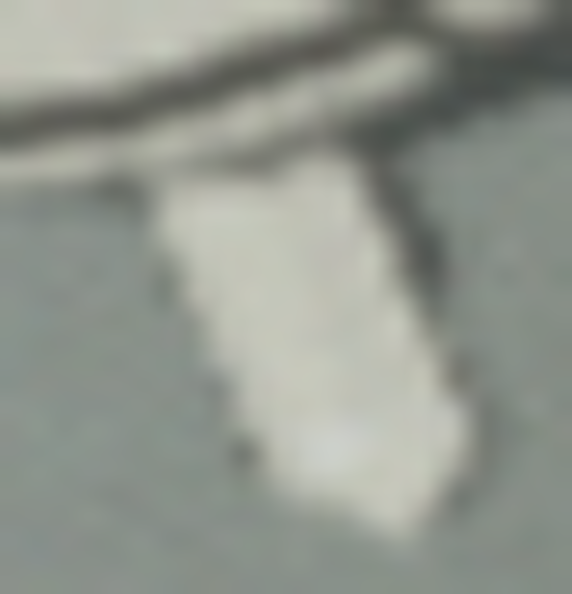

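The enlarged tongue has its tip at (400,535), about image pixel (309,259), which agrees with the earlier reading of about 201°. The mortar is about 1 to 2.5 mm off the tongue line, against 12 mm allowed. I'll make one check that nothing is still moving and nothing else was disturbed, then hand in.

```bash
python3 -m handwheel '[[[0,0,0],[0,0,0]],[[0,0,0],[0,0,0]],[[0,0,0],[0,0,0]],[[0,0,0],[0,0,0]],[[0,0,0],[0,0,0]]]'; python3 - <<'E'
from h import *
a=load("top")["color"][140:260,220:340].astype(np.float32);s=snap("top");b=s["color"][140:260,220:340].astype(np.float32)
print("shift px tray",cv2.phaseCorrelate(a.mean(2),b.mean(2)))
p=cv2.cvtColor(cv2.imread("pics/a.png"),cv2.COLOR_BGR2GRAY);q=cv2.cvtColor(s["color"],cv2.COLOR_RGB2GRAY)
for n,(x,y,w,h) in dict(tumbler=(55,245,50,42),spatula=(80,118,60,105),pestle=(388,243,46,65),lid=(395,152,78,75)).items():
    r=cv2.matchTemplate(q[y-8:y+h+8,x-8:x+w+8],p[y:y+h,x:x+w],cv2.TM_CCOEFF_NORMED);_,m,_,l=cv2.minMaxLoc(r);print(n,round(m,3),l[0]-8,l[1]-8)
print(get_obs()["force"]);close_job()
E
```

```text
clock: 7.27
tool_pos: [0.5331, -0.5058, 0.2379]
orientation: [-180.0, 0.0, -176.7]
force: [0.1, -0.7, -0.4]
opening: 0.0002
shift px tray ((0.005833339735644927, -0.0018396480641129642), 0.9689666921562619)
tumbler 0.998 0 0
spatula 0.991 0 0
pestle 0.339 1 0
lid 0.476 -1 -1
[ 0.18726865  0.36557442 -0.10593223]
the job is handed in; nothing more can be done
```

The mortar now stands behind the tongue, and I handed the job in at about 7.3 s. With the gripper closed, I pushed one rim peg with the fingers along its arc, which turned the tray about 60° counter-clockwise. I then backed off and lifted the arm clear to the right.

**Mortar:** the last top view puts it about 60.5 mm out from the axis and 1–2.5 mm off the tongue line; 12 mm is allowed. Angles measured during the push, with the arm in the way, were rougher and differed by up to 10°, so I relied on the final clear view.

**Tray:** it was at rest, with no shift between two pictures 0.5 s apart, and both jars and the tin were upright on it. The forces read at the end of each move stayed around 2 N.

**Other things:** image matching found the tumbler and spatula unmoved (0.99 or better). For the pestle and pot lid it showed at most 1 pixel of shift, but the match was poor (0.34 and 0.48), probably because the arm and its shadow were over them. That leaves those two not firmly confirmed. I felt no unexpected contact, and by the given sizes the gripper stayed well above the pestle and lid.

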